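Close the needle valve sunk behind its guard

TASK

Close the needle valve of the flow controller: lift the setting key out of its stand, reach down with it through the round hole in the guard, feel for the cross slot of the sunken valve screw with light downward pressure (under 10 N), and turn the screw clockwise (seen from above) to its stop until it is snug at about 0.2 N m, never above 0.4 N m. Then draw the key out and put it back in its stand, seated upright on its collar, let go of it, and leave the other things on the desk where they are.

Things in the scene. Friction and masses are not known exactly. Their poses are not given: they have to be found in the camera images.
- flow_box: Flat grey flow controller, 130 x 150 x 50 mm, fixed to the desk, with a 70 mm square aluminium guard housing on it. Origin at the centre of its underside, z up. In the housing stands the brass valve screw with a cross slot in its top: four arms 90 degrees apart, each 7 mm wide, 10 mm deep, open at the outer ends.
- opening (a point): Centre of the upright round hole, 20 mm across, in the guard's 6 mm thick top plate, at its upper face, 110 mm above the desk. The top of the valve screw is on the hole's axis 35 to 41 mm below this point (not measured). The angle of its cross slot is not measured either: it has no relation to the controller's yaw or to the valve reading.
- valve (a joint): Turn of the valve screw in rad, growing clockwise seen from above; 1.2 is the closed stop, -0.4 the open stop. It starts between 0.35 and 0.75 and turns against about 0.07 N m of friction; it stays where it is left.
- stem_twist (a joint): Elastic twist of the valve stem under the torque that the screw is given, in rad, growing clockwise seen from above: 1.0 N m per rad, so 0.2 is 0.2 N m. It springs back when let go. The screw itself turns by valve + stem_twist.
- stem_push (a joint): How far the whole screw is pushed down against its spring, in m: 0 to 0.008; about 2.5 N to start it and 1.2 N per mm after that, 11.5 N at 0.0075, just before its hard stop at 0.008. It springs back up.
- key_grip (a point): Middle of the setting key's black square handle, half-way up, on the key's axis; x and y are square to the handle's flats, z points away from the tip. Handle 20 x 20 mm, from 29 mm below to 26 mm above this point. Below it a steel collar, 30 mm across, 5 mm thick, its underside 34 mm below this point, then a round shank 16 mm across. The key stands upright in its stand, at any yaw.
- key_tip (a point): Centre of the lower end face of the key's cross blade, on the key's axis, 106 mm from key_grip; z points to the handle. Two crossed blades, 4 mm thick, 16 mm across, 12 mm long, lie along x and y, in line with the handle's flats. The key is 132 mm long and weighs about 0.12 kg.
- key_stand_hole0 (a point): Centre of the mouth of the key stand's upright round hole, 22 mm across and 76 mm deep, in the upper face of the fixed grey block, 56 x 56 x 80 mm; 80 mm above the desk. With the key home its collar lies on this face, the key_grip point 34 mm above it.
- tape_1: Bystander: roll of brown packing tape, 93 mm across, 48 mm high; origin at its underside.
- stapler: Bystander: black stapler, 34 x 145 x 42 mm; origin at its underside.
- beaker: Bystander: clear beaker, 72 mm across, 90 mm high; origin at its underside.
- timer: Bystander: white dial timer, 58 x 62 x 58 mm; origin at its underside.
- parts_dish: Bystander: shallow metal dish, 90 mm across, 14 mm high; origin at its underside.
Things that resemble listed ones, but are neither listed nor needed, are in the scene too. Leave any yellow look-alike of the part that bears key_grip alone.

How it is judged:
By the outcome, as a careful person would: the job done as asked, in the order asked, and still so for the second after the job is handed in, with the robot touching nothing.
It also fails if it takes over 61 s, if anything falls off the work surface, if the arm or the gripper's body presses on something with over 40 N, if the wrist force passes 120 N, or if a joint passes its speed limit or range.

ROBOT

A 6-joint arm with a two-finger parallel gripper is mounted at the origin on a cart in front of the work surface, level with it; the furniture and walls round the work are solid. World frame = base frame: x ahead of the robot, y to its left, z up, the work surface at z = 0. Lengths are in m, angles in rad, forces in N, time in s.
With the tool pointing down it reaches from about 0.3 to 0.775 m from the base axis. Payload 14.6 kg.
Tool frame: the origin (TCP) lies between the finger pads; the fingertips stand 22 mm ahead of it and the grasp point (between the pads) lies 3 mm ahead of it (ctrl.tip_reach is the distance from the TCP to the fingertips, in m); z points along the fingers, y is the direction in which the jaws open and shut (so a half turn about z gives the same grasp; the last joint's range is limited). The gripper opens to 94 mm and grips with 3 to 60 N. Pads are 16 mm wide; open, the fingers measure 119 mm over their backs; the gripper's body (75 mm by 177 mm) begins 78 mm behind the grasp point.
Start: joints at [1.073, 0.3, 1.521, -0, 1.321, -0.067], TCP at [0.23, 0.5, 0.227] pointing down, gripper open.
Joint ranges: [-3.03, 3.03], [-0.79, 2.21], [0.23, 2.52], [-1.04, 4.18], [0, 3.07], [-2.55, 2.55]. Speed limits (rad/s): [2.22, 2.22, 2.57, 3.14, 3.14, 3.14].

INTERFACE

Orientations are given as [roll, pitch, yaw] about the fixed x, y, z axes, in that order (R = Rz(yaw) Ry(pitch) Rx(roll)).
In Python, from station import ctrl gives the robot as it stands. The module is installed in compiled form; this text tells all that it offers.
- The arm moves only by the shell command python3 -m creep 'ROWS' [OPENING] [FORCE]. ROWS is a JSON object of lists of equal length, an entry for each row: "xyz": the shift along the tool's x, y, z in mm, a list of three; "spin": the turn about the tool's z in rad. In form: {"xyz": [[tx, ty, tz], ...], "spin": [spin, ...]}. A call has 1 to 5 rows; each row shifts and turns the commanded pose from where the row before left it, along the tool's axes as they then stand; what a row does not reach is not made up. A row lasts 1/8 s, in which the tool goes at most 62.5 mm and 10.7 degrees, less where a joint would pass 70% of its speed; a pose out of reach is approached as far as the arm can. A call with a gripper value outside its range is refused whole. OPENING is the finger opening in mm, from 0 to 94, set as the call begins (- or left out, the last holds). The fingers move at their own pace and stop on an object; FORCE is the grip in N (left out, the last holds). Time passes only in rows, so rows that do not move let the fingers close. It gives the time, the measured TCP pose, the force and the opening at its end, in the units of the state.
- ctrl.get_obs(): the state, without advancing time (a new reading comes with each control period).
- ctrl.camera(name): name is "side" or "top" or "wrist"; returns the picture (384x512x3 uint8, red, green, blue); there is no depth.
- ctrl.camera_model(name): a dict with "fx", "fy", "cx", "cy" (pixels), "R" (3x3) and "t" (3): a world point X has camera coordinates R X + t. Camera axes: x right, y down, z forward; pixel columns grow to the right and rows downward; lengths in m; the calibration is good to about 2 mm. The wrist camera is an equidistant fisheye: a pixel r from the principal point sees the ray r / f radians off the axis. A picture is of the moment at which its call begins: read the wrist's pose just before it. camera_model takes no time and is no camera call; for the wrist camera it gives the pose at the moment of the call.
- ctrl.hand_in(): hands the job in, once; it reports no verdict.
The state is a dict: "time_s": time; "qpos": joint angles; "joint_vel": joint speeds; "tau": joint torques, N m; "ee_pos": TCP position; "eef_rot": TCP orientation; "force": force on the tool from outside, world axes, zero at the start; "moment": the same for the moment, N m; "grip_width": finger opening in m.
Only numpy, scipy, OpenCV 4.12 (cv2) and the standard library are available. Lean on these libraries where they do the work, as an engineer would, in place of code of your own. Each camera call takes 0.05 s, during which the arm holds its last target.

## Working session

There is one attempt and no reset: what is moved stays moved. The work goes in short steps, Python scripts to look and compute and a shell command to move; the robot and the scene stay as the last step left them, time stands still between calls to the robot, and variables do not carry over. Pictures are saved under pics/ and viewed, and the job is handed in when it is done.

```bash
mkdir -p pics; ls
python3 - <<'E'
from station import ctrl
import cv2,json
o=ctrl.get_obs(); print({k:(v if not hasattr(v,'tolist') else v.tolist()) for k,v in o.items()})
for n in ("side","top","wrist"):
    m=ctrl.camera_model(n); print(n,m)
    im=ctrl.camera(n); cv2.imwrite(f'pics/{n}0.png',cv2.cvtColor(im,cv2.COLOR_RGB2BGR))
E
```

```text
pics
{'time_s': 0.0, 'qpos': [1.073395606786593, 0.3004477535025369, 1.5215752323394516, -2.2422022080232973e-05, 1.3206785305989883, -0.06659704106128753], 'joint_vel': [0.00081734161222977, -2.1531123288099366e-05, -0.0005266336632503011, 0.0005628679033935961, -0.00018776371055090582, 0.0013611414184099902], 'tau': [-0.0029913386242697015, -53.18157076835632, -35.27312636375427, 0.07059148047119379, 0.02453262044582516, -8.671121804582071e-05], 'ee_pos': [0.2295765052312919, 0.4995408611568926, 0.22690159149800362], 'eef_rot': [-3.140484803467793, -5.2122387861341934e-05, 2.7107945076716438], 'force': [-0.48553751715951654, -0.578059727688149, -0.6856850684549404], 'moment': [-0.013601406803975766, -0.02247846760295577, 0.047316415964169946], 'grip_width': 0.09376852964873014}
side {'fx': 367.2841764314332, 'fy': 367.2841764314332, 'cx': 252.7392024367864, 'cy': 189.95862402570856, 'R': array([[ 0.74889566,  0.66258634,  0.01160327],
       [ 0.56710186, -0.63171785, -0.52851494],
       [-0.34285679,  0.40238278, -0.8488447 ]]), 't': array([-0.41508987, -0.20957044,  1.0922954 ])}
top {'fx': 363.80349404558297, 'fy': 363.80349404558297, 'cx': 263.05893484221195, 'cy': 191.4139570238477, 'R': array([[ 0.02785763, -0.99960206, -0.00443665],
       [-0.9947867 , -0.02728732, -0.09825899],
       [ 0.09809883,  0.00715079, -0.99515099]]), 't': array([0.0497278 , 0.52771744, 0.97125754])}
wrist {'fx': 297.3186396354542, 'fy': 297.3186396354542, 'cx': 259.77072250536816, 'cy': 187.5959755108873, 'R': array([[ 4.18379086e-01,  9.08272407e-01, -4.19629959e-04],
       [ 8.74098063e-01, -4.02511673e-01,  2.71913458e-01],
       [ 2.46802585e-01, -1.14129702e-01, -9.62321617e-01]]), 't': array([-0.5496378 , -0.02710753,  0.39121879])}
```

View pics/top0.png

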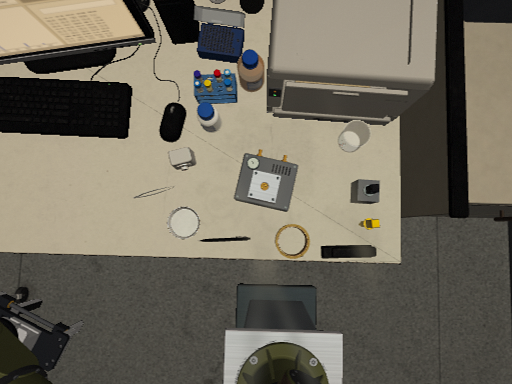

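View pics/side0.png

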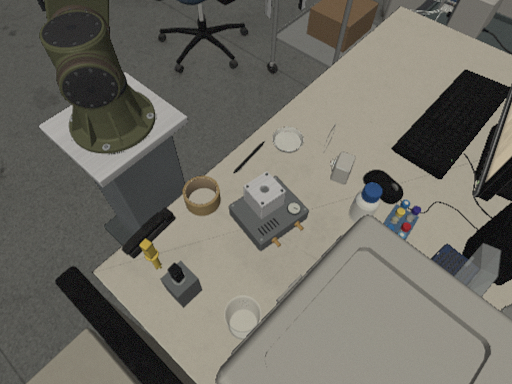

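View pics/wrist0.png

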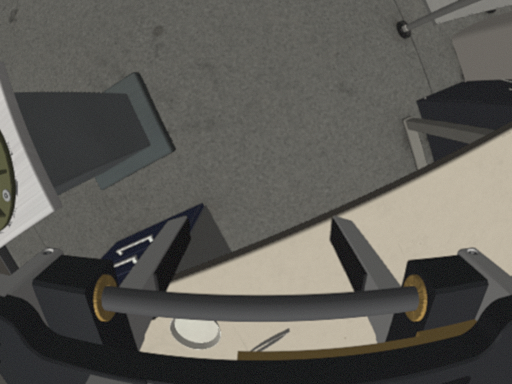

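The top view shows the grey stand with a black-handled key at (368,190), and its yellow look-alike at (371,224). The flow box with the guard hole is at (264,186). The other black things are the stapler (348,252), the pen (225,239) and the mouse (172,122). I choose the black handle in the grey block and will check it in close crops.

Run:
```python
import cv2,numpy as np
t=cv2.imread('pics/top0.png'); s=cv2.imread('pics/side0.png')
f=lambda im,x,y,w,h,k:cv2.resize(im[y:y+h,x:x+w],None,fx=k,fy=k,interpolation=cv2.INTER_CUBIC)
a=f(t,340,170,50,65,8);b=f(s,135,230,80,80,5)
cv2.imwrite('pics/c1.png',np.hstack([a[:400],b]))
a=f(t,230,140,75,75,5.33333);b=f(s,220,160,100,100,4)
cv2.imwrite('pics/c2.png',np.hstack([a[:400],b[:400]]))
```

```text
(no output)
```

View pics/c1.png

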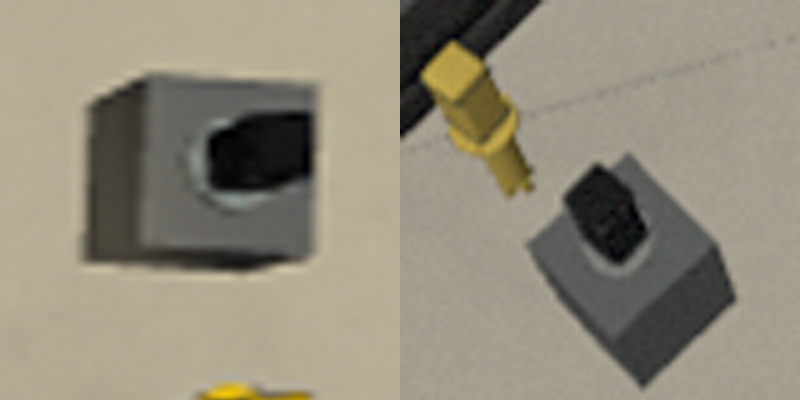

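View pics/c2.png

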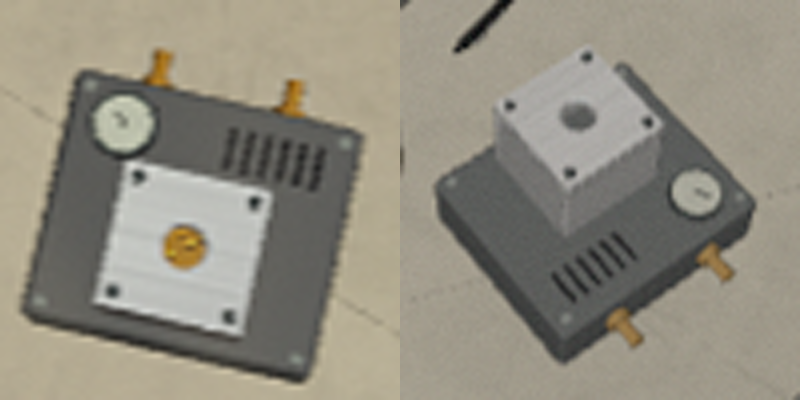

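```bash
cat > h.py <<'E'
import numpy as np, cv2
from scipy.spatial.transform import Rotation as Rn
from station import ctrl
def onz(m,uv,z,fish=False):
    x=(uv[0]-m['cx'])/m['fx'];y=(uv[1]-m['cy'])/m['fy']
    if fish:
        r=np.hypot(x,y); d=np.array([x/r*np.sin(r),y/r*np.sin(r),np.cos(r)])
    else: d=np.array([x,y,1])
    R=np.array(m['R']);c=-R.T@m['t'];d=R.T@d
    return c+d*(z-c[2])/d[2]
def proj(m,X,fish=False):
    p=np.array(m['R'])@np.array(X)+m['t']
    if fish:
        r=np.hypot(p[0],p[1]);th=np.arctan2(r,p[2]);return np.array([m['cx']+m['fx']*th*p[0]/r,m['cy']+m['fy']*th*p[1]/r])
    return np.array([m['cx']+m['fx']*p[0]/p[2],m['cy']+m['fy']*p[1]/p[2]])
def cmd(target,yaw=None):
    """shift in tool axes (mm) and spin (rad) from the measured pose to the target xyz, yaw of tool x"""
    o=ctrl.get_obs();R=Rn.from_euler('xyz',o['eef_rot']).as_matrix()
    return (R.T@(np.array(target)-o['ee_pos'])*1000).round(1)
def shot(n,f):
    m=ctrl.camera_model(n);im=cv2.cvtColor(ctrl.camera(n),cv2.COLOR_RGB2BGR);cv2.imwrite(f'pics/{f}.png',im);return m,im
E
python3 - <<'E'
from h import *
T=ctrl.camera_model('top');S=ctrl.camera_model('side')
print('stand top',onz(T,(368.6,190.8),.08),[onz(T,c,.08)[:2].round(4) for c in((358.5,179.4),(379.75,180.6),(379,202.5),(357.25,200.6))])
sc=[(135+a/5,230+b/5) for a,b in((127,245),(228,152),(318,245),(215,340))]
print('stand side',onz(S,(179.4,279.1),.08),[onz(S,c,.08)[:2].round(4) for c in sc])
print('hole top',onz(T,(264.7,186.3),.11),'side',onz(S,(264.5,189),.11))
g=[onz(T,(230+a/5.3333,140+b/5.3333),.11)[:2] for a,b in((127,160),(272,187),(243,335),(93,303))];print(np.round(g,4),np.mean(g,0))
print('yellow',onz(T,(371,224),.04))
print('tool R',Rn.from_euler('xyz',ctrl.get_obs()['eef_rot']).as_matrix().round(3))
m=ctrl.camera_model('wrist');o=ctrl.get_obs();R=Rn.from_euler('xyz',o['eef_rot']).as_matrix()
c=-m['R'].T@m['t'];print('cam in tool',R.T@(c-o['ee_pos']), 'axes',(m['R']@R).round(3))
E
```

```text
stand top [ 0.52991959 -0.20926537  0.08      ] [array([ 0.559 , -0.1831]), array([ 0.5573, -0.2382]), array([ 0.5003, -0.236 ]), array([ 0.5037, -0.18  ])]
stand side [ 0.53572366 -0.2085145   0.08      ] [array([ 0.5064, -0.2344]), array([ 0.5076, -0.1793]), array([ 0.5651, -0.1821]), array([ 0.5624, -0.2367])]
hole top [0.5308936  0.05992878 0.11      ] side [0.53522701 0.06017339 0.11      ]
[[0.5715 0.0885]
 [0.5605 0.0196]
 [0.4901 0.0316]
 [0.5032 0.1025]] [0.53133276 0.06056578]
yellow [ 0.44510496 -0.22697723  0.04      ]
tool R [[-0.909  0.418 -0.   ]
 [ 0.418  0.909 -0.001]
 [ 0.    -0.001 -1.   ]]
cam in tool [ 7.98206234e-02 -7.91484610e-05 -1.56649014e-01] axes [[-0.001  1.    -0.001]
 [-0.962 -0.001 -0.272]
 [-0.272  0.     0.962]]
```

```bash
python3 -m creep '{"xyz": [[-49,-35,0],[-49,-35,0],[-49,-35,0],[-49,-35,0],[-49,-35,0]], "spin": [0,0,0,0,0]}'
python3 -m creep '{"xyz": [[-49,-35,0],[-49,-35,0],[-49,-35,0],[-49,-35,0],[-49,-35,0]], "spin": [0,0,0,0,0]}'
python3 -m creep '{"xyz": [[0,0,10],[0,0,10],[0,0,10],[0,0,10],[0,0,10]], "spin": [0.18,0.18,0.18,0.18,0.18]}'
python3 -m creep '{"xyz": [[0,0,10],[0,0,10],[0,0,0]], "spin": [0.18,0.06,0]}'
python3 - <<'E'
from h import *
o=ctrl.get_obs();print(o['qpos'],o['eef_rot'],o['force'])
m,im=shot('wrist','w1')
for z in(.11,.072): print(proj(m,(.533,.06,z),True))
E
```

```text
time_s: 0.78
ee_pos: [0.3798, 0.2366, 0.2275]
eef_rot: [3.141, 0.0, 2.711]
force: [-0.5, 1.1, -0.1]
grip_width: 0.0938
time_s: 1.4
ee_pos: [0.5294, -0.0248, 0.2274]
eef_rot: [3.142, -0.0, 2.711]
force: [-0.3, 0.5, -0.1]
grip_width: 0.0941
time_s: 2.02
ee_pos: [0.5286, -0.0229, 0.1769]
eef_rot: [-3.141, -0.0, 1.805]
force: [0.5, 0.1, 0.5]
grip_width: 0.0938
time_s: 2.4
ee_pos: [0.5284, -0.0229, 0.1567]
eef_rot: [-3.14, -0.0, 1.571]
force: [0.5, -0.9, 0.2]
grip_width: 0.0939
[-1.12510926e-01  3.23940361e-01  1.66210226e+00 -1.05700231e-05
  1.15715606e+00 -1.13060007e-01] [-3.13999579e+00 -1.71580907e-04  1.57134953e+00] [ 0.4655757  -0.91648236  0.16388693]
[267.48793942 100.88165302]
[266.35272031 101.66113335]
```

View pics/w1.png

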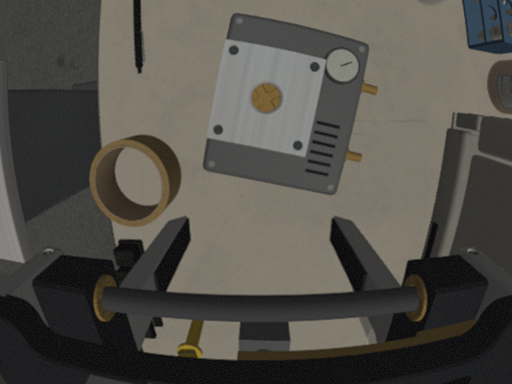

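Run:
```python
import cv2
im=cv2.imread('pics/w1.png');cv2.imwrite('pics/w1c.png',cv2.resize(im[75:120,243:290],None,fx=12,fy=12,interpolation=cv2.INTER_CUBIC))
```

```text
(no output)
```

View pics/w1c.png

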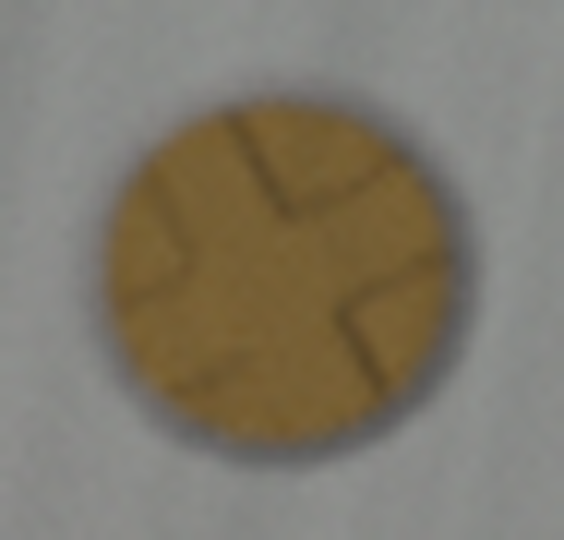

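Run:
```python
from h import *
m=ctrl.camera_model('wrist');o=ctrl.get_obs();print(o['ee_pos'])
p=lambda a,b,z:onz(m,(243+a/12-.5,75+b/12-.5),z,True)
print('hole',p(283,271,.11))
for a,b in(((232,115),(290,215)),((340,315),(385,390)),((290,215),(395,160)),((340,315),(445,255)),((150,180),(190,260)),((130,295),(190,265))):
    d=p(*b,.072)-p(*a,.072);print(np.degrees(np.arctan2(d[1],d[0]))%90)
print('slot ctr from edges',p(290,215,.072),p(340,315,.072),p(190,262,.072),p(235,360,.072))
for r in (range(120,210,1),):pass
# guard corners
print([onz(m,c,.11,True)[:2].round(4) for c in((228,42),(325,58),(306,158),(211,140))])
```

```text
[ 0.52863792 -0.02291012  0.15733816]
hole [0.53229349 0.06258564 0.11      ]
29.72957810826884
30.978404391469063
28.51411119845016
30.620746143036136
26.140511358067876
26.825529448047895
slot ctr from edges [0.53351912 0.06751135 0.072     ] [0.53688152 0.06074198 0.072     ] [0.52684472 0.06430127 0.072     ] [0.52985943 0.05765393 0.072     ]
[array([0.5065, 0.1014]), array([0.5726, 0.0911]), array([0.5605, 0.0206]), array([0.4942, 0.0333])]
```

The slot cross is clear at (266,97), with its arms at 29.5° (mod 90) in the world. The hole is at (0.532,0.0626). Next, the same view over the stand.

```bash
python3 -m creep '{"xyz": [[0,0,-20],[-54,0,-15],[-54,0,-10],[-54,0,0],[-54,0,0]], "spin": [0,0,0,0,0]}'
python3 -m creep '{"xyz": [[-54,0,0],[0,0,0],[0,0,0]], "spin": [0,0,0]}'
python3 - <<'E'
from h import *
o=ctrl.get_obs();print(o['ee_pos'],o['qpos'],o['eef_rot'])
m,im=shot('wrist','w2')
print(proj(m,(.532,-.209,.085),True),proj(m,(.532,-.209,.14),True))
E
```

```text
time_s: 3.08
ee_pos: [0.5287, -0.2407, 0.2033]
eef_rot: [3.141, 0.0, 1.573]
force: [0.0, -0.2, -0.9]
grip_width: 0.0936
time_s: 3.45
ee_pos: [0.5287, -0.2925, 0.2026]
eef_rot: [3.142, -0.0, 1.572]
force: [0.3, 0.5, 0.3]
grip_width: 0.0938
[ 0.52874482 -0.2925429   0.20260555] [-5.66033380e-01  4.40570579e-01  1.38805348e+00  1.79943328e-04
  1.31303202e+00 -5.66841124e-01] [ 3.14155274e+00 -1.80845155e-04  1.57155820e+00]
[263.90948749 101.41728684] [264.94590247 100.30873573]
```

View pics/w2.png

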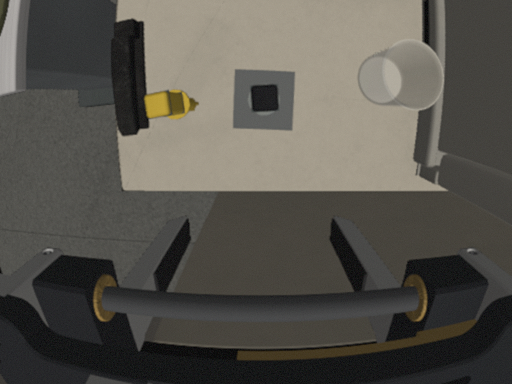

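Run:
```python
import cv2
im=cv2.imread('pics/w2.png');c=cv2.resize(im[64:135,228:300],None,fx=8,fy=8,interpolation=cv2.INTER_CUBIC)
cv2.imwrite('pics/w2c.png',cv2.convertScaleAbs(c,alpha=1.6,beta=25))
```

```text
(no output)
```

View pics/w2c.png

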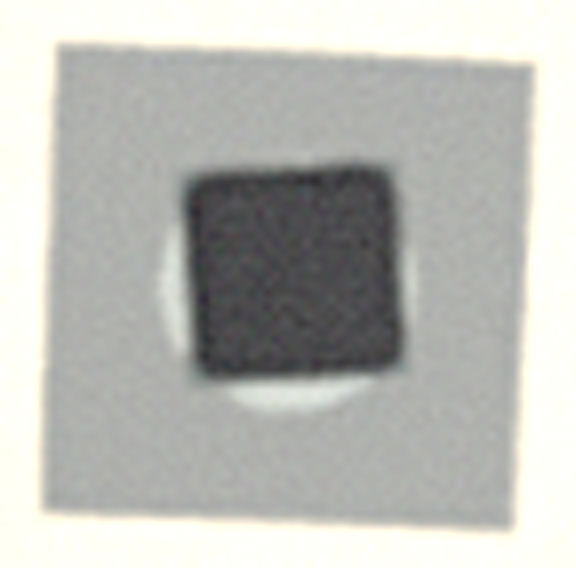

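Run:
```python
from h import *
m=ctrl.camera_model('wrist')
p=lambda a,b,z:onz(m,(228+a/8-.5,64+b/8-.5),z,True)[:2]
for C,z in((((187,173),(390,163),(405,368),(200,380)),.14),(((57,43),(535,62),(513,528),(43,512)),.08)):
    q=np.array([p(*c,z) for c in C]);print(q.round(4),q.mean(0))
    for i in range(4):
        d=q[(i+1)%4]-q[i];print(np.hypot(*d).round(4),np.degrees(np.arctan2(d[1],d[0]))%90)
print('collar x',p(160,290,.085),p(417,290,.085),'bottom',p(288,412,.085))
```

```text
[[ 0.5219 -0.1973]
 [ 0.5403 -0.1963]
 [ 0.5418 -0.2152]
 [ 0.523  -0.2164]] [ 0.5317476  -0.20630083]
0.0184 3.084704830773536
0.019 4.398416731609387
0.0188 3.603655782037748
0.0192 3.455850536889656
[[ 0.5051 -0.1774]
 [ 0.5604 -0.1795]
 [ 0.5583 -0.2347]
 [ 0.5031 -0.2329]] [ 0.53173256 -0.20610901]
0.0553 87.91998428647274
0.0553 87.85252642666886
0.0552 88.12654944132896
0.0555 87.96770012947574
collar x [ 0.5171823  -0.20695274] [ 0.54643925 -0.20686327] bottom [ 0.53176859 -0.22106438]
```

```bash
python3 -m creep '{"xyz": [[42.5,1.5,0],[42.5,1.5,0],[0,0,0],[0,0,0],[0,0,0]], "spin": [-0.18,-0.18,-0.18,-0.18,-0.18]}' 70 50
python3 -m creep '{"xyz": [[0,0,0],[0,0,0],[0,0,0],[0,0,0],[0,0,0]], "spin": [-0.18,-0.18,-0.18,-0.18,-0.01]}'
python3 - <<'E'
from h import *
o=ctrl.get_obs();print(o['ee_pos'],o['qpos'],o['eef_rot'],cmd((.5318,-.2075,.117)), o['force'],o['moment'])
m,im=shot('wrist','w3')
print(proj(m,(.532,-.2075,.085),True),proj(m,(.532,-.2075,.14),True))
E
```

```text
time_s: 4.12
ee_pos: [0.5243, -0.2069, 0.203]
eef_rot: [3.141, 0.001, 2.479]
force: [-0.5, 0.5, 0.0]
grip_width: 0.07
time_s: 4.75
ee_pos: [0.5243, -0.2072, 0.2029]
eef_rot: [-3.141, 0.0, -3.081]
force: [-0.4, 0.1, -0.0]
grip_width: 0.0699
[ 0.5242722  -0.2072449   0.20285837] [-4.41449734e-01  3.50602044e-01  1.51246115e+00  7.83542448e-05
  1.27804036e+00 -2.07270575e+00] [-3.14142313e+00  4.64869135e-04 -3.08115552e+00] [-7.5 -0.7 85.9] [-0.41164006  0.09279041 -0.01261215] [ 0.02062664 -0.0517564   0.02012732]
[258.77907773 197.30335191] [258.59715031 218.35694826]
```

View pics/w3.png

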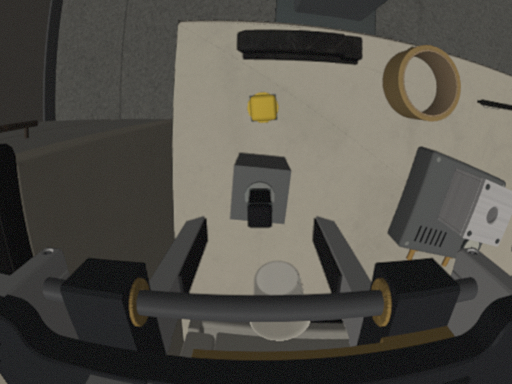

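Run:
```python
import cv2
im=cv2.imread('pics/w3.png');c=cv2.resize(im[148:232,222:300],None,fx=7,fy=7,interpolation=cv2.INTER_CUBIC)
cv2.imwrite('pics/w3c.png',cv2.convertScaleAbs(c,alpha=1.8,beta=25))
```

```text
(no output)
```

View pics/w3c.png

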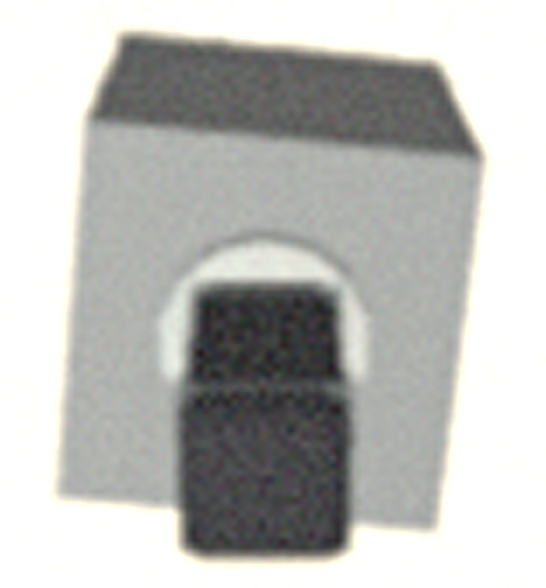

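Run:
```python
from h import *
m=ctrl.camera_model('wrist')
p=lambda a,b,z:onz(m,(222+a/7-.5,148+b/7-.5),z,True)[:2]
for C,z in((((182,388),(350,385),(350,552),(185,552)),.14),(((90,120),(482,157),(435,528),(60,495)),.08)):
    q=np.array([p(*c,z) for c in C]);print(q.round(4),q.mean(0))
    for i in range(4):
        d=q[(i+1)%4]-q[i];print(np.hypot(*d).round(4),np.degrees(np.arctan2(d[1],d[0]))%90)
```

```text
[[ 0.5195 -0.2171]
 [ 0.5181 -0.1984]
 [ 0.5383 -0.197 ]
 [ 0.5394 -0.2159]] [ 0.52882198 -0.20708193]
0.0187 4.341216334226161
0.0202 4.0155719541736286
0.0189 3.256706713364835
0.0199 3.4796008788590598
[[ 0.5021 -0.2329]
 [ 0.5042 -0.1788]
 [ 0.5595 -0.1808]
 [ 0.5575 -0.2354]] [ 0.53080376 -0.20697219]
0.0542 87.7733250074987
0.0554 87.86323514387858
0.0546 87.859485984777
0.0554 87.37214090322169
```

```bash
python3 -m creep '{"xyz": [[-6.7,-0.6,0],[0,0,20],[0,0,25],[0,0,21],[0,0,20]], "spin": [0,0,0,0,0]}'
python3 -m creep '{"xyz": [[0,0,0],[0,0,0]], "spin": [0,0]}'
python3 - <<'E'
from h import *
o=ctrl.get_obs();print(o['ee_pos'],o['eef_rot'],o['force'],o['moment'])
m,im=shot('wrist','w4')
cv2.imwrite('pics/w4c.png',cv2.resize(im[150:290,170:350],None,fx=4,fy=4,interpolation=cv2.INTER_CUBIC))
E
```

```text
time_s: 5.42
ee_pos: [0.5312, -0.2083, 0.1157]
eef_rot: [3.141, -0.0, -3.085]
force: [0.6, 0.1, -0.8]
grip_width: 0.0702
time_s: 5.68
ee_pos: [0.5313, -0.2086, 0.1173]
eef_rot: [-3.141, 0.001, -3.083]
force: [0.6, 0.6, 0.2]
grip_width: 0.0698
[ 0.53134482 -0.20860393  0.11731648] [-3.14109034e+00  9.17817489e-04 -3.08319495e+00] [0.57359802 0.61129815 0.23302132] [ 0.01799783 -0.03571227  0.00412557]
```

View pics/w4c.png

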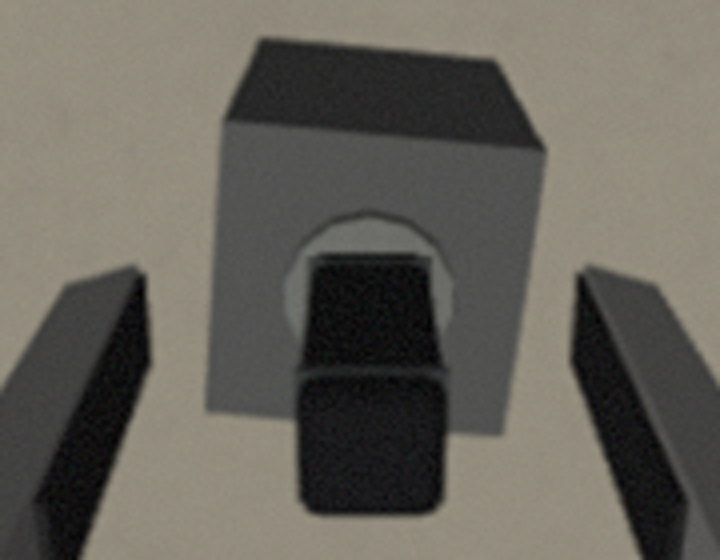

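```bash
python3 -m creep '{"xyz": [[0,1.5,0],[0,0,0],[0,0,0],[0,0,0],[0,0,0]], "spin": [0,0,0,0,0]}' 0 50
python3 -m creep '{"xyz": [[0,0,0],[0,0,0],[0,0,0]], "spin": [0,0,0]}'
python3 - <<'E'
from h import *
o=ctrl.get_obs();print(o['ee_pos'],o['eef_rot'],o['force'],o['moment'],o['grip_width'])
E
```

```text
time_s: 6.35
ee_pos: [0.5308, -0.2071, 0.1165]
eef_rot: [-3.142, 0.0, -3.082]
force: [0.1, -0.0, -0.4]
grip_width: 0.0232
time_s: 6.72
ee_pos: [0.5307, -0.2071, 0.1164]
eef_rot: [-3.142, -0.0, -3.082]
force: [-0.7, -0.4, -0.2]
grip_width: 0.0198
[ 0.53074313 -0.20706129  0.11643533] [-3.14157507e+00 -3.46812688e-05 -3.08245773e+00] [-0.70188548 -0.43116677 -0.19550754] [ 0.07555397 -0.00075407 -0.02303758] 0.019827983668003563
```

```bash
python3 -m creep '{"xyz": [[0,0,-10],[0,0,-25],[0,0,-35],[0,0,-40],[0,0,-25]], "spin": [0,0,0,0,0]}'
python3 -m creep '{"xyz": [[0,0,0],[0,0,0]], "spin": [0,0]}'
python3 - <<'E'
from h import *
o=ctrl.get_obs();print(o['ee_pos'],o['eef_rot'],o['force'],o['moment'],o['grip_width'],cmd((.5313,.0616,.25)))
m,im=shot('side','s1')
cv2.imwrite('pics/s1c.png',cv2.resize(im[150:330,100:300],None,fx=3,fy=3,interpolation=cv2.INTER_CUBIC))
E
```

```text
time_s: 7.35
ee_pos: [0.5309, -0.2071, 0.2542]
eef_rot: [-3.14, 0.002, -3.082]
force: [-0.5, -0.0, -2.4]
grip_width: 0.0197
time_s: 7.6
ee_pos: [0.5304, -0.2069, 0.2503]
eef_rot: [3.141, -0.001, -3.082]
force: [-0.6, -0.8, -2.0]
grip_width: 0.0201
[ 0.53038358 -0.20685261  0.25027534] [ 3.14080669e+00 -1.41425309e-03 -3.08239768e+00] [-0.64914399 -0.75028639 -1.96356202] [ 0.11609679 -0.03970421 -0.03054441] 0.02012398302173841 [-16.8 267.9   0.5]
```

View pics/s1c.png

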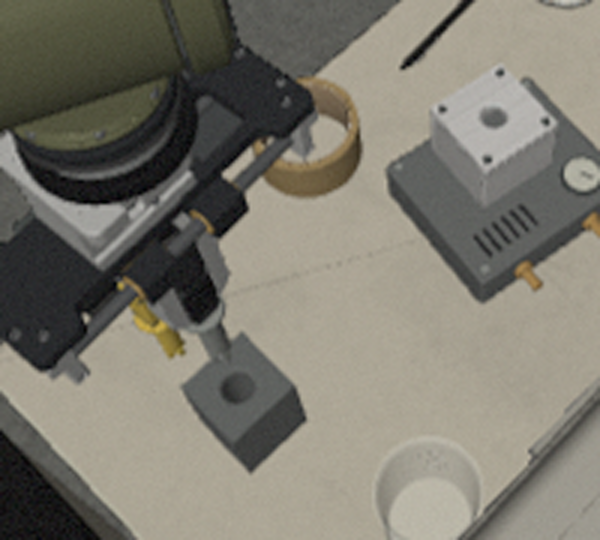

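```bash
python3 -m creep '{"xyz": [[-3.4,53.6,0],[-3.4,53.6,0],[-3.4,53.6,0],[-3.4,53.6,0],[-3.4,53.6,0]], "spin": [0,0,0,0,0]}'
python3 -m creep '{"xyz": [[0,0,0],[0,0,0],[0,0,0],[0,0,0],[0,0,0]], "spin": [-0.16,-0.16,-0.135,0,0]}'
python3 - <<'E'
from h import *
o=ctrl.get_obs();print(o['ee_pos'],o['eef_rot'],o['force'],o['moment'],o['grip_width'],cmd((.5313,.0616,.25)))
m,im=shot('wrist','w5')
cv2.imwrite('pics/w5c.png',cv2.resize(im[130:290,170:350],None,fx=4,fy=3.7,interpolation=cv2.INTER_CUBIC))
m,im=shot('side','s2')
cv2.imwrite('pics/s2c.png',cv2.resize(im[100:260,180:340],None,fx=3.7,fy=3.7,interpolation=cv2.INTER_CUBIC))
E
```

```text
time_s: 8.28
ee_pos: [0.5313, 0.0632, 0.2503]
eef_rot: [3.142, -0.002, -3.082]
force: [1.0, -0.5, -2.3]
grip_width: 0.0198
time_s: 8.9
ee_pos: [0.5317, 0.0615, 0.2509]
eef_rot: [3.141, -0.001, -2.63]
force: [0.2, 0.5, -1.6]
grip_width: 0.0196
[0.53173002 0.06147447 0.25088864] [ 3.14119416e+00 -8.17790892e-04 -2.63046009e+00] [ 0.20832815  0.50586622 -1.62802187] [ 0.0592601   0.06014555 -0.00892371] 0.01957955614342031 [0.3 0.3 0.9]
```

View pics/w5c.png

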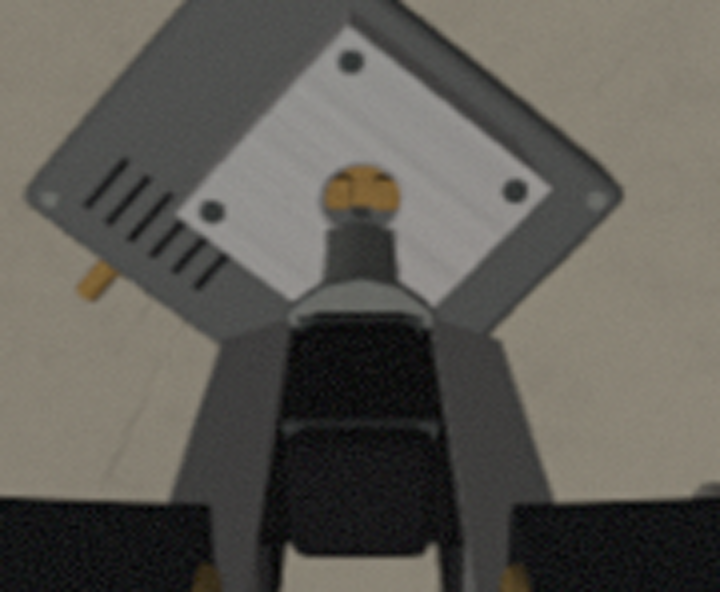

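View pics/s2c.png

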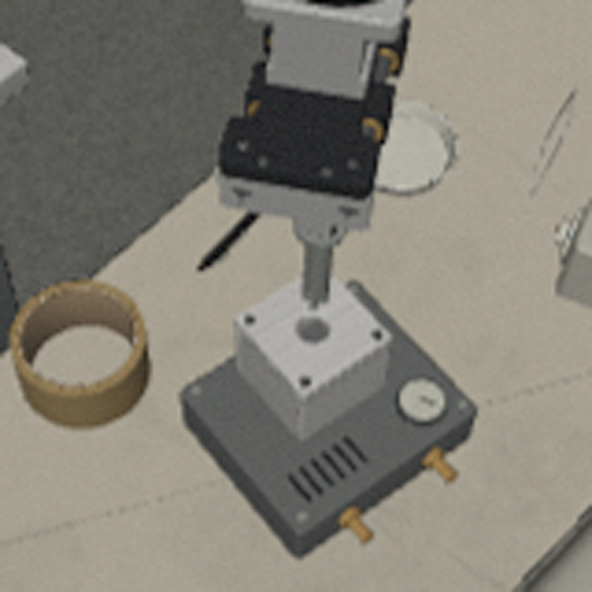

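```bash
python3 -m creep '{"xyz": [[0,0,15],[0,0,13],[0,0,0],[0,0,0]], "spin": [0,0,0,0]}'
python3 - <<'E'
from h import *
o=ctrl.get_obs();print(o['ee_pos'],o['eef_rot'],o['force'])
m,im=shot('wrist','w6')
cv2.imwrite('pics/w6c.png',cv2.resize(im[140:230,210:310],None,fx=6,fy=6,interpolation=cv2.INTER_CUBIC))
m,im=shot('side','s3')
cv2.imwrite('pics/s3c.png',cv2.resize(im[150:230,225:305],None,fx=7,fy=7,interpolation=cv2.INTER_CUBIC))
E
```

```text
time_s: 9.5
ee_pos: [0.5319, 0.0615, 0.2236]
eef_rot: [-3.142, 0.0, -2.627]
force: [0.0, -1.0, -1.3]
grip_width: 0.0199
[0.53194737 0.06151872 0.2235638 ] [-3.14153620e+00  8.23338412e-05 -2.62749490e+00] [ 0.01388452 -0.96501249 -1.28298688]
```

View pics/w6c.png

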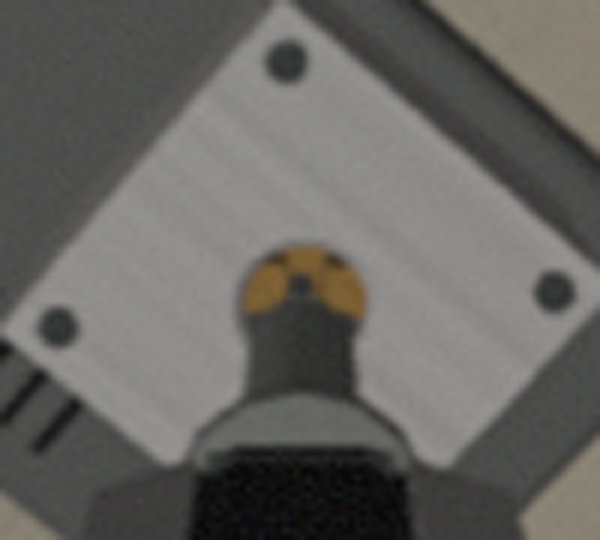

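View pics/s3c.png

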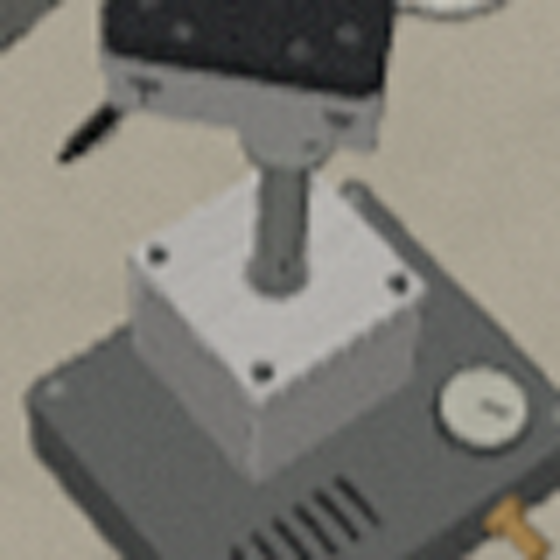

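Run:
```python
from h import *
m=ctrl.camera_model('wrist');o=ctrl.get_obs();R=Rn.from_euler('xyz',o['eef_rot']).as_matrix()
p=lambda a,b,z:((R.T@(onz(m,(210+a/6-.5,140+b/6-.5),z,True)-o['ee_pos']))*1000).round(1)
print('far edge',p(303,243,.11),'left',p(240,300,.11),'right',p(367,300,.11),'blade end',p(301,275,.1146))
for dx in(8,7.5): print(((proj(m,o['ee_pos']+R@np.array([dx/1000,0,.109]),True)+.5-np.array([210,140]))*6).round(0))
```

```text
far edge [ 10.5   0.7 113.8] left [  1.2  -9.3 113.8] right [  1.2  10.8 113.8] blade end [  6.5   0.3 109.2]
[299. 266.]
[299. 269.]
```

Run:
```python
import cv2
im=cv2.imread('pics/w6.png');c=cv2.resize(im[176:212,242:280],None,fx=15,fy=15,interpolation=cv2.INTER_CUBIC)
cv2.imwrite('pics/w6d.png',cv2.convertScaleAbs(c,alpha=1.8,beta=10))
```

```text
(no output)
```

View pics/w6d.png

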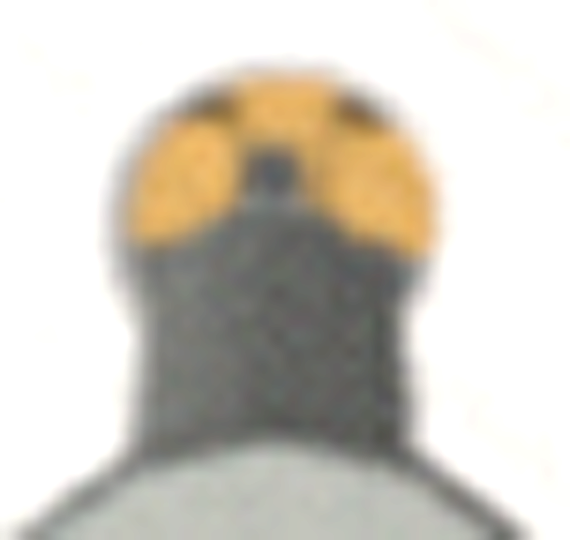

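Run:
```python
from h import *
m=ctrl.camera_model('wrist');o=ctrl.get_obs();R=Rn.from_euler('xyz',o['eef_rot']).as_matrix()
p=lambda a,b,z:((R.T@(onz(m,(242+a/15-.5,176+b/15-.5),z,True)-o['ee_pos']))*1000).round(1)
print('hole far',p(278,62,.11),'L',p(115,210,.11),'R',p(440,210,.11))
print('blade',p(273,148,.1146),'shank edge',p(273,208,.1266))
print('shank L,R at hole plane-ish',p(140,300,.13),p(408,300,.13))
for z in(.070,.074): print('slot L,R',p(235,110,z),p(338,110,z))
```

```text
hole far [ 10.8   0.7 113.8] L [  1.2  -9.6 113.8] R [  1.2  10.9 113.8]
blade [  6.5   0.4 109.2] shank edge [ 6.1  0.4 97.2]
shank L,R at hole plane-ish [ 1.5 -7.5 93.8] [ 1.5  8.3 93.8]
slot L,R [ -2.9  -2.4 153.8] [ -2.9   5.1 153.8]
slot L,R [ -1.9  -2.3 149.8] [ -1.9   5.  149.8]
```

```bash
python3 -m creep '{"xyz": [[1.6,0.4,3],[0,0,0],[0,0,0]], "spin": [0,0,0]}'
python3 - <<'E'
from h import *
o=ctrl.get_obs();print(o['ee_pos'],o['eef_rot'],o['force'])
m,im=shot('wrist','w7')
a=cv2.resize(im[176:212,242:280],None,fx=10,fy=10,interpolation=cv2.INTER_CUBIC)
ms,im=shot('side','s4')
b=cv2.resize(im[170:206,246:284],None,fx=10,fy=10,interpolation=cv2.INTER_CUBIC)
cv2.imwrite('pics/w7d.png',cv2.convertScaleAbs(np.hstack([a,b]),alpha=1.8,beta=10))
E
```

```text
time_s: 9.98
ee_pos: [0.5303, 0.0611, 0.2205]
eef_rot: [-3.142, 0.0, -2.627]
force: [0.8, -0.4, -0.7]
grip_width: 0.0194
[0.53028499 0.0610657  0.22052578] [-3.14150732e+00  1.02816120e-04 -2.62737364e+00] [ 0.80878005 -0.39991366 -0.69210165]
```

View pics/w7d.png

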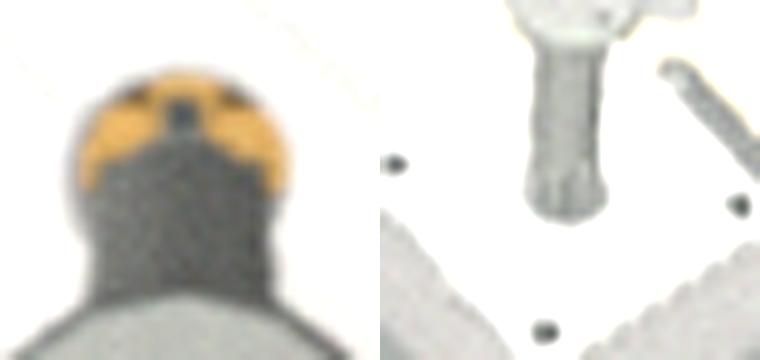

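Run:
```python
from h import *
m=ctrl.camera_model('wrist');o=ctrl.get_obs();R=Rn.from_euler('xyz',o['eef_rot']).as_matrix()
p=lambda a,b,z:((R.T@(onz(m,(242+a/10-.5,176+b/10-.5),z,True)-o['ee_pos']))*1000).round(1)
print('hole far',p(182,66,.11),'L',p(70,170,.11),'R',p(292,170,.11))
print('blade',p(183,97,.112),'shank edge',p(183,138,.124),p(92,250,.13),p(270,250,.13))
S=ctrl.camera_model('side')
# side: hole ellipse near edge & shank
c=lambda a,b:(246+(a-380)/10-.5,170+b/10-.5)
print('hole bottom-edge, L,R in side',onz(S,c(566,221),.11),onz(S,c(526,190),.11),onz(S,c(607,190),.11))
d=-S['R'].T@S['t'];print('cam',d)
```

```text
hole far [  9.3   0.4 110.5] L [ -0.8 -10.1 110.5] R [ -0.8  10.7 110.5]
blade [  6.9   0.5 108.5] shank edge [ 6.4  0.5 96.5] [-2.1 -7.5 90.5] [-2.1  8.1 90.5]
hole bottom-edge, L,R in side [0.53908781 0.05425667 0.11      ] [0.52685589 0.05447153 0.11      ] [0.54065302 0.066859   0.11      ]
cam [ 0.80420768 -0.29687737  0.82124445]
```

```bash
python3 -m creep '{"xyz": [[0.5,0,4],[0,0,4],[0,0,4],[0,0,0]], "spin": [0,0,0,0]}'
python3 - <<'E'
from h import *
o=ctrl.get_obs();print(o['ee_pos'],o['eef_rot'],o['force'],o['moment'])
m,im=shot('wrist','w8')
a=cv2.resize(im[176:212,242:280],None,fx=10,fy=10,interpolation=cv2.INTER_CUBIC)
ms,im=shot('side','s5')
b=cv2.resize(im[170:206,246:284],None,fx=10,fy=10,interpolation=cv2.INTER_CUBIC)
cv2.imwrite('pics/w8d.png',cv2.convertScaleAbs(np.hstack([a,b]),alpha=1.8,beta=10))
E
```

```text
time_s: 10.58
ee_pos: [0.5297, 0.0608, 0.208]
eef_rot: [3.141, -0.001, -2.627]
force: [-0.1, -0.5, -1.1]
grip_width: 0.0197
[0.52971925 0.06081496 0.2080306 ] [ 3.14129306e+00 -5.69018647e-04 -2.62738748e+00] [-0.05788421 -0.4871988  -1.09398692] [ 0.0640452   0.02293999 -0.00751861]
```

View pics/w8d.png

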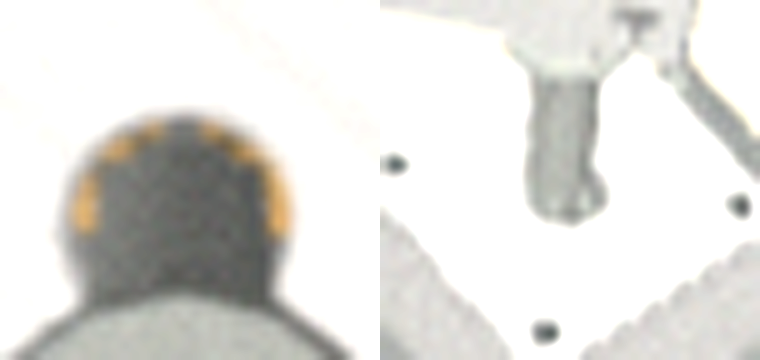

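```bash
python3 -m creep '{"xyz": [[-0.5,0,5],[0,0,5],[0,0,5],[0,0,5],[0,0,0]], "spin": [0,0,0,0,0]}'
python3 -m creep '{"xyz": [[0,0,2],[0,0,2],[0,0,0]], "spin": [0,0,0]}'
```

```text
time_s: 11.3
ee_pos: [0.5301, 0.0611, 0.188]
eef_rot: [3.141, -0.001, -2.627]
force: [0.4, -0.5, -1.4]
grip_width: 0.0199
time_s: 11.68
ee_pos: [0.5302, 0.0611, 0.1843]
eef_rot: [3.142, -0.0, -2.627]
force: [-0.1, 0.3, -2.2]
grip_width: 0.0203
```

```bash
python3 -m creep '{"xyz": [[0,0,1.5],[0,0,1.5],[0,0,0]], "spin": [0,0,0]}'; python3 -c "
from h import *
o=ctrl.get_obs();print(o['force'],o['moment'])"
```

```text
time_s: 12.05
ee_pos: [0.5302, 0.0611, 0.1813]
eef_rot: [3.142, -0.0, -2.627]
force: [0.8, -0.1, -0.4]
grip_width: 0.0197
[ 0.8087248  -0.05864816 -0.41991937] [ 0.08776279  0.04018608 -0.02817656]
```

```bash
python3 -m creep '{"xyz": [[0,0,1.5],[0,0,1],[0,0,0]], "spin": [0,0,0]}'; python3 -m creep '{"xyz": [[0,0,1],[0,0,1],[0,0,0]], "spin": [0,0,0]}'; python3 -c "
from h import *
o=ctrl.get_obs();print(o['force'],o['moment'])"
```

```text
time_s: 12.42
ee_pos: [0.5302, 0.0611, 0.1789]
eef_rot: [3.142, -0.0, -2.627]
force: [-0.3, 0.4, -0.5]
grip_width: 0.0199
time_s: 12.8
ee_pos: [0.5302, 0.061, 0.1769]
eef_rot: [3.142, -0.0, -2.627]
force: [-0.3, -0.1, -1.3]
grip_width: 0.0199
[-0.27013422 -0.13384202 -1.32603581] [0.10200099 0.07423332 0.04212177]
```

```bash
python3 -m creep '{"xyz": [[0,0,1],[0,0,1],[0,0,0]], "spin": [0,0,0]}'; python3 -m creep '{"xyz": [[0,0,1],[0,0,1],[0,0,0]], "spin": [0,0,0]}'; python3 -c "
from h import *
o=ctrl.get_obs();print(o['force'],o['moment'])"
```

```text
time_s: 13.18
ee_pos: [0.5302, 0.0611, 0.1748]
eef_rot: [3.142, -0.0, -2.627]
force: [-0.2, 0.5, -1.7]
grip_width: 0.0199
time_s: 13.55
ee_pos: [0.5302, 0.0611, 0.1728]
eef_rot: [3.141, -0.0, -2.627]
force: [0.4, 0.3, -0.7]
grip_width: 0.0197
[ 0.42218309  0.25472532 -0.73794062] [ 0.07247122 -0.02766511  0.08616944]
```

```bash
python3 -m creep '{"xyz": [[0,0,1],[0,0,0],[0,0,0]], "spin": [0,0,0]}'; python3 -m creep '{"xyz": [[0,0,1],[0,0,0],[0,0,0]], "spin": [0,0,0]}'; python3 -c "
from h import *
o=ctrl.get_obs();print(o['force'],o['moment'])"
```

```text
time_s: 13.92
ee_pos: [0.5303, 0.0611, 0.172]
eef_rot: [-3.142, 0.0, -2.627]
force: [-0.3, -0.7, -1.0]
grip_width: 0.0196
time_s: 14.3
ee_pos: [0.5303, 0.0611, 0.1709]
eef_rot: [-3.142, -0.0, -2.627]
force: [-0.6, -0.2, -1.7]
grip_width: 0.0201
[-0.62506262 -0.18949649 -1.68409331] [0.09185403 0.04516743 0.0149614 ]
```

```bash
python3 -m creep '{"xyz": [[0,0,1],[0,0,0],[0,0,0]], "spin": [0,0,0]}'; python3 -m creep '{"xyz": [[0,0,1],[0,0,0],[0,0,0]], "spin": [0,0,0]}'; python3 -c "
from h import *
o=ctrl.get_obs();print(o['force'],o['moment'])"
```

```text
time_s: 14.68
ee_pos: [0.5303, 0.0611, 0.1699]
eef_rot: [3.142, -0.0, -2.627]
force: [-0.3, 0.5, -1.2]
grip_width: 0.0197
time_s: 15.05
ee_pos: [0.5303, 0.0611, 0.1691]
eef_rot: [-3.142, 0.0, -2.627]
force: [-0.3, -0.7, 1.7]
grip_width: 0.0201
[-0.28168798 -0.70502956  1.67031754] [0.0376035  0.08610592 0.0057083 ]
```

```bash
cat > mz.py <<'E'
from h import *
M=[];F=[]
for i in range(4):
    o=ctrl.get_obs();M.append(o['moment'][2]);F.append(o['force']);ctrl.camera('top')
print('Mz',np.round(np.mean(M),3),np.round(M,3),'F',np.mean(F,0).round(2),'yaw',o['eef_rot'][2].round(4),'j6',o['qpos'][5].round(3),'ee',o['ee_pos'].round(4),o['time_s'])
E
python3 mz.py
python3 -m creep '{"xyz": [[0,0,-0.5],[0,0,0],[0,0,0],[0,0,0]], "spin": [0.08,0.08,0.08,0]}'; python3 mz.py
```

```text
Mz 0.018 [ 0.006 -0.011  0.05   0.028] F [-0.2  -0.15  1.36] yaw -2.6274 j6 -2.039 ee [0.5303 0.0611 0.1691] 15.2
time_s: 15.75
ee_pos: [0.5304, 0.0613, 0.1693]
eef_rot: [3.141, 0.001, -2.867]
force: [2.3, 2.1, -2.3]
grip_width: 0.0197
Mz 0.054 [0.037 0.026 0.065 0.088] F [ 2.87  2.53 -2.59] yaw -2.8657 j6 -1.801 ee [0.5304 0.0612 0.1694] 15.9
```

```bash
python3 -m creep '{"xyz": [[-0.5,0.3,0],[0,0,0]], "spin": [0,0]}'; python3 mz.py
python3 -m creep '{"xyz": [[0,0,0],[0,0,0],[0,0,0]], "spin": [0.08,0.08,0]}'; python3 mz.py
```

```text
time_s: 16.2
ee_pos: [0.5306, 0.0615, 0.1694]
eef_rot: [3.142, -0.0, -2.867]
force: [1.6, 1.5, -2.7]
grip_width: 0.0196
Mz 0.044 [0.076 0.001 0.064 0.034] F [ 1.7   2.11 -2.68] yaw -2.8673 j6 -1.798 ee [0.5306 0.0615 0.1694] 16.35
time_s: 16.77
ee_pos: [0.5306, 0.0616, 0.1694]
eef_rot: [3.141, -0.0, -3.027]
force: [1.7, 3.1, -2.0]
grip_width: 0.0196
Mz 0.093 [0.062 0.125 0.05  0.135] F [ 2.03  3.4  -2.59] yaw -3.0257 j6 -1.64 ee [0.5306 0.0616 0.1694] 16.925
```

```bash
python3 -m creep '{"xyz": [[-0.4,0.7,0],[0,0,0],[0,0,0]], "spin": [0.08,0.08,0]}'; python3 mz.py
python3 -m creep '{"xyz": [[0,0,0],[0,0,0],[0,0,0]], "spin": [0.08,0.08,0]}'; python3 mz.py
```

```text
time_s: 17.35
ee_pos: [0.5309, 0.0622, 0.1694]
eef_rot: [-3.142, -0.0, 3.097]
force: [-0.1, 2.3, -2.2]
grip_width: 0.0197
Mz 0.061 [0.063 0.072 0.064 0.044] F [ 0.57  2.88 -2.26] yaw 3.0978 j6 -1.479 ee [0.5309 0.0622 0.1694] 17.5
time_s: 17.92
ee_pos: [0.5309, 0.0623, 0.1694]
eef_rot: [3.141, -0.0, 2.937]
force: [1.4, 3.4, -2.6]
grip_width: 0.0204
Mz 0.048 [ 0.073  0.082  0.06  -0.022] F [ 0.71  3.9  -2.58] yaw 2.9378 j6 -1.319 ee [0.5309 0.0623 0.1694] 18.075
```

```bash
python3 -m creep '{"xyz": [[0,0.8,0],[0,0,0],[0,0,0]], "spin": [0.08,0.04,0]}'; python3 mz.py
python3 -m creep '{"xyz": [[0,0,0],[0,0,0]], "spin": [0.08,0]}'; python3 mz.py
```

```text
time_s: 18.5
ee_pos: [0.5311, 0.0628, 0.1694]
eef_rot: [-3.141, -0.0, 2.817]
force: [-0.4, 1.3, -2.5]
grip_width: 0.0201
Mz 0.071 [0.049 0.065 0.086 0.083] F [-0.25  1.36 -2.49] yaw 2.817 j6 -1.197 ee [0.5311 0.0628 0.1694] 18.65
time_s: 18.95
ee_pos: [0.5311, 0.0629, 0.1694]
eef_rot: [-3.141, -0.0, 2.737]
force: [-0.6, 1.6, -2.3]
grip_width: 0.0198
Mz 0.092 [0.107 0.068 0.111 0.081] F [-0.52  1.21 -2.51] yaw 2.7376 j6 -1.117 ee [0.5311 0.0629 0.1694] 19.1
```

```bash
python3 -m creep '{"xyz": [[0,0.2,0],[0,0,0]], "spin": [0.08,0]}'; python3 mz.py
python3 -m creep '{"xyz": [[0,0,0],[0,0,0]], "spin": [0.06,0]}'; python3 mz.py
```

```text
time_s: 19.4
ee_pos: [0.5312, 0.0631, 0.1694]
eef_rot: [-3.141, 0.0, 2.657]
force: [-0.7, -0.1, -1.5]
grip_width: 0.0197
Mz 0.163 [0.175 0.18  0.127 0.168] F [-1.04 -0.35 -2.36] yaw 2.6577 j6 -1.037 ee [0.5312 0.0631 0.1694] 19.55
time_s: 19.85
ee_pos: [0.5312, 0.0632, 0.1694]
eef_rot: [-3.141, -0.0, 2.597]
force: [-0.5, 0.5, -3.5]
grip_width: 0.0198
Mz 0.162 [0.16  0.144 0.191 0.154] F [-0.81 -0.02 -3.35] yaw 2.5974 j6 -0.977 ee [0.5312 0.0632 0.1694] 20.0
```

```bash
python3 -m creep '{"xyz": [[0,0,0],[0,0,0]], "spin": [0.03,0]}'; python3 mz.py
python3 -m creep '{"xyz": [[0,0,0],[0,0,0]], "spin": [0.03,0]}'; python3 mz.py
```

```text
time_s: 20.3
ee_pos: [0.5312, 0.0632, 0.1694]
eef_rot: [-3.142, -0.0, 2.565]
force: [-0.7, -0.3, -3.4]
grip_width: 0.0198
Mz 0.205 [0.205 0.207 0.2   0.206] F [-0.58 -0.34 -3.03] yaw 2.566 j6 -0.945 ee [0.5312 0.0632 0.1694] 20.45
time_s: 20.75
ee_pos: [0.5312, 0.0632, 0.1694]
eef_rot: [3.142, -0.0, 2.535]
force: [0.3, 0.9, -3.5]
grip_width: 0.0197
Mz 0.241 [0.189 0.237 0.287 0.25 ] F [-0.59  0.2  -3.33] yaw 2.5359 j6 -0.915 ee [0.5312 0.0632 0.1695] 20.9
```

```bash
python3 -m creep '{"xyz": [[0,0,0],[0,0,0],[0,0,0],[0,0,0]], "spin": [-0.12,-0.12,-0.1,0]}'; python3 mz.py
```

```text
time_s: 21.45
ee_pos: [0.5314, 0.0632, 0.1697]
eef_rot: [3.141, 0.0, 2.875]
force: [-0.0, -0.7, -2.5]
grip_width: 0.0199
Mz 0.03 [ 0.004 -0.003  0.034  0.083] F [-0.16 -0.16 -1.26] yaw 2.8737 j6 -1.253 ee [0.5314 0.0632 0.1696] 21.6
```

```bash
python3 -m creep '{"xyz": [[0,0,-5],[0,0,-15],[0,0,-25],[0,0,-25],[0,0,-12]], "spin": [0,0,0,0,0]}'; python3 -m creep '{"xyz": [[0,0,0],[0,0,0],[0,0,0]], "spin": [-0.16,-0.166,0]}'
python3 - <<'E'
from h import *
o=ctrl.get_obs();print(o['force'],o['eef_rot'],cmd((.5307,-.2071,.2516)))
E
```

```text
time_s: 22.28
ee_pos: [0.5316, 0.0633, 0.2536]
eef_rot: [3.141, 0.003, 2.876]
force: [0.2, 0.2, -1.1]
grip_width: 0.0195
time_s: 22.65
ee_pos: [0.5312, 0.0632, 0.2515]
eef_rot: [-3.142, -0.0, -3.082]
force: [-0.1, -0.1, -0.8]
grip_width: 0.0199
[-0.0866117  -0.07662116 -0.77330273] [-3.14157743e+00 -1.72718330e-04 -3.08247367e+00] [ 1.640e+01 -2.698e+02 -1.000e-01]
```

```bash
python3 -m creep '{"xyz": [[3.3,-54,0],[3.3,-54,0],[3.3,-54,0],[3.3,-54,0],[3.2,-53.8,0]], "spin": [0,0,0,0,0]}'; python3 -m creep '{"xyz": [[0,0,0],[0,0,0]], "spin": [0,0]}'
python3 - <<'E'
from h import *
o=ctrl.get_obs();print(o['force'],o['eef_rot'],cmd((.5307,-.2071,.1165)))
m,im=shot('wrist','w9')
a=cv2.resize(im[130:250,200:320],None,fx=5,fy=5,interpolation=cv2.INTER_CUBIC)
cv2.imwrite('pics/w9c.png',cv2.convertScaleAbs(a,alpha=1.6,beta=10))
E
```

```text
time_s: 23.28
ee_pos: [0.5308, -0.2089, 0.2515]
eef_rot: [3.142, 0.0, -3.086]
force: [1.5, 0.0, -1.6]
grip_width: 0.0195
time_s: 23.52
ee_pos: [0.531, -0.2067, 0.2513]
eef_rot: [3.141, -0.0, -3.084]
force: [0.0, 0.7, -0.7]
grip_width: 0.0195
[ 0.03621577  0.7451776  -0.67382768] [ 3.14119040e+00 -3.35409376e-04 -3.08422057e+00] [  0.3  -0.4 134.8]
```

View pics/w9c.png

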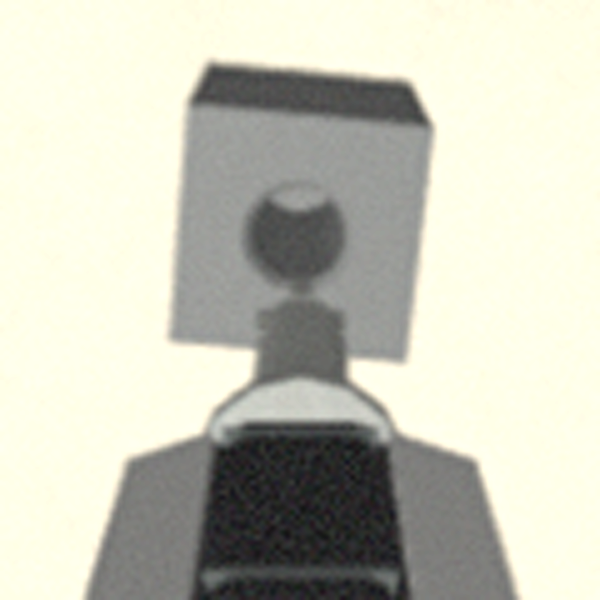

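```bash
python3 -m creep '{"xyz": [[0.3,-0.4,15],[0,0,20],[0,0,17],[0,0,8],[0,0,4]], "spin": [0,0,0,0,0]}'; python3 -m creep '{"xyz": [[0,0,4],[0,0,0]], "spin": [0,0]}'; python3 -c "
from h import *
o=ctrl.get_obs();print(o['force'],o['moment'],cmd((.5307,-.2071,.1165)))"
```

```text
time_s: 24.2
ee_pos: [0.5308, -0.2073, 0.1871]
eef_rot: [3.141, -0.0, -3.081]
force: [-1.0, 0.1, -1.1]
grip_width: 0.02
time_s: 24.45
ee_pos: [0.5309, -0.2075, 0.1835]
eef_rot: [-3.142, 0.0, -3.081]
force: [0.2, -0.6, -1.3]
grip_width: 0.0199
[ 0.22443292 -0.56034669 -1.31982115] [ 0.02984247 -0.00043536  0.00527654] [ 0.1  0.4 67. ]
```

Tip 5 mm inside the stand hole with no contact; continuing down.

```bash
python3 -m creep '{"xyz": [[0,0.4,10],[0,0,15],[0,0,15],[0,0,12],[0,0,8]], "spin": [0,0,0,0,0]}'; python3 -m creep '{"xyz": [[0,0,4],[0,0,1],[0,0,0]], "spin": [0,0,0]}'; python3 -c "
from h import *
o=ctrl.get_obs();print(o['force'],o['moment'],cmd((.5307,-.2071,.1165)))"
```

```text
time_s: 25.08
ee_pos: [0.5306, -0.207, 0.1224]
eef_rot: [3.141, -0.001, -3.081]
force: [0.4, -0.1, -1.2]
grip_width: 0.0198
time_s: 25.45
ee_pos: [0.5309, -0.2072, 0.1188]
eef_rot: [-3.141, 0.0, -3.081]
force: [-0.3, 0.3, -1.1]
grip_width: 0.0199
[-0.26239076  0.34024937 -1.08115668] [-0.0091903   0.0237718  -0.00292922] [0.2 0.1 2.3]
```

```bash
python3 -m creep '{"xyz": [[0,0,1],[0,0,0.7],[0,0,0]], "spin": [0,0,0]}'; python3 mz.py;  python3 -m creep '{"xyz": [[0,0,0.5],[0,0,0]], "spin": [0,0]}'; python3 mz.py
```

```text
time_s: 25.82
ee_pos: [0.5308, -0.2071, 0.1168]
eef_rot: [-3.142, 0.0, -3.081]
force: [-0.8, 0.2, -1.3]
grip_width: 0.0197
Mz 0.012 [ 0.023  0.01   0.046 -0.03 ] F [-0.4  -0.13 -1.09] yaw -3.0813 j6 -2.067 ee [ 0.5308 -0.2071  0.1168] 25.975
time_s: 26.28
ee_pos: [0.5309, -0.2071, 0.1165]
eef_rot: [-3.141, 0.0, -3.081]
force: [-1.5, 0.4, 0.5]
grip_width: 0.0197
Mz 0.001 [ 0.021 -0.037 -0.013  0.031] F [-0.91  0.53  2.02] yaw -3.0814 j6 -2.067 ee [ 0.5309 -0.2072  0.1164] 26.425
```

Collar contact is felt at the original height (+3 N). Letting go.

```bash
python3 -m creep '{"xyz": [[0,0,0],[0,0,0],[0,0,0],[0,0,0]], "spin": [0,0,0,0]}' 70; python3 -m creep '{"xyz": [[0,0,-15],[0,0,-30],[0,0,-30],[0,0,-30],[0,0,0]], "spin": [0,0,0,0,0]}'
python3 - <<'E'
from h import *
o=ctrl.get_obs();print(o['force'],o['moment'],o['ee_pos'])
m,im=shot('wrist','w10')
a=cv2.resize(im[110:250,190:330],None,fx=4,fy=4,interpolation=cv2.INTER_CUBIC)
m,im=shot('side','s10')
b=cv2.resize(im[210:310,110:210],None,fx=5.6,fy=5.6,interpolation=cv2.INTER_CUBIC)
cv2.imwrite('pics/w10c.png',cv2.resize(cv2.convertScaleAbs(np.hstack([a,b]),alpha=1.6,beta=10),(800,400)))
E
```

```text
time_s: 26.98
ee_pos: [0.5308, -0.2071, 0.1162]
eef_rot: [3.142, -0.0, -3.081]
force: [-0.0, -0.1, 0.2]
grip_width: 0.0566
time_s: 27.6
ee_pos: [0.5315, -0.2074, 0.2244]
eef_rot: [-3.139, 0.004, -3.081]
force: [0.0, -0.2, -0.5]
grip_width: 0.0696
[ 0.01985155 -0.21021628 -0.48880852] [ 0.10644986 -0.02223328 -0.00964385] [ 0.53154422 -0.20744721  0.22443629]
```

View pics/w10c.png

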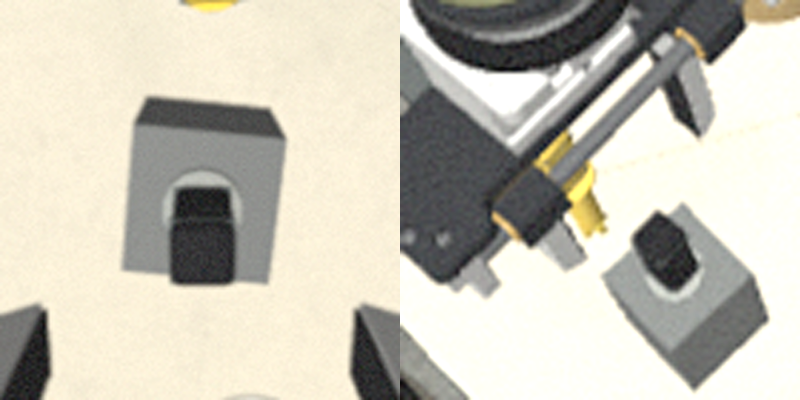

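```bash
python3 -m creep '{"xyz": [[0,0,0],[-2,46,0],[-2,46,0],[-2,46,0],[-2,46,0]], "spin": [0,0,0,0,0]}'; python3 -m creep '{"xyz": [[0,0,10],[0,0,10],[0,0,10],[0,0,10],[0,0,10]], "spin": [0.18,0.18,0.18,0.18,0.18]}';python3 -m creep '{"xyz": [[0,0,5],[0,0,5],[0,0,5],[0,0,0],[0,0,0]], "spin": [0.18,0.18,0.18,0.18,0.01]}'
python3 - <<'E'
from h import *
o=ctrl.get_obs();print(o['ee_pos'],o['eef_rot'])
m,im=shot('wrist','w11')
x,y=proj(m,(.5323,.0626,.08),True).round().astype(int);print(x,y)
a=cv2.resize(im[y-22:y+23,x-23:x+24],None,fx=12,fy=12,interpolation=cv2.INTER_CUBIC)
cv2.imwrite('pics/w11c.png',a)
E
```

```text
time_s: 28.32
ee_pos: [0.5273, -0.0215, 0.2206]
eef_rot: [3.141, -0.001, -3.082]
force: [0.0, 0.3, -0.4]
grip_width: 0.0699
time_s: 28.95
ee_pos: [0.5274, -0.0229, 0.1701]
eef_rot: [-3.141, -0.001, 2.296]
force: [0.1, 0.2, -1.0]
grip_width: 0.0699
time_s: 29.58
ee_pos: [0.5274, -0.0229, 0.1556]
eef_rot: [-3.14, -0.0, 1.572]
force: [-0.9, -0.1, 0.4]
grip_width: 0.0702
[ 0.52743055 -0.02293984  0.15560582] [-3.14037549e+00 -1.35172899e-04  1.57238696e+00]
267 98
```

View pics/w11c.png

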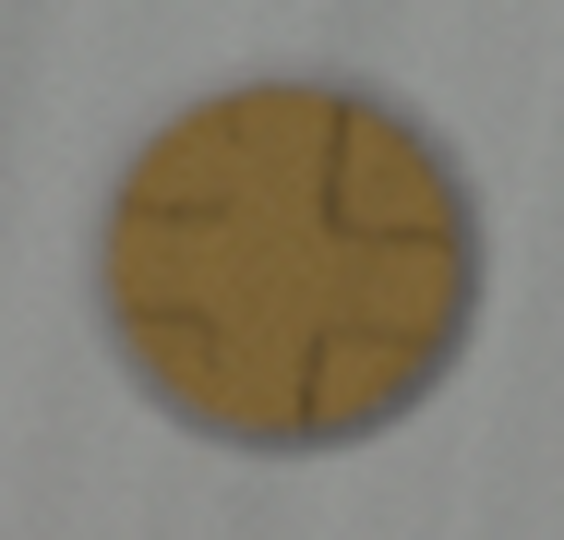

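View pics/w11.png

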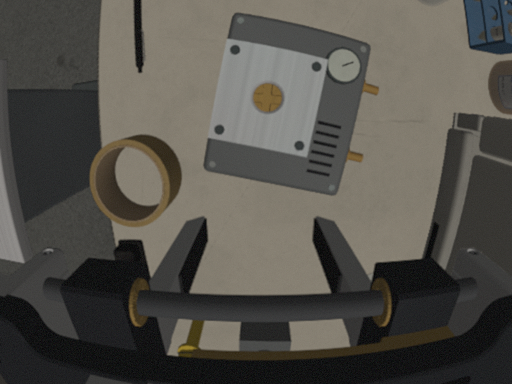

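Run:
```python
from station import ctrl
print(ctrl.hand_in(), ctrl.get_obs()['time_s'])
```

```text
the job is handed in; nothing more can be done
the job is handed in; nothing more can be done
```

I closed the needle valve to its stop at about 0.24 N m, put the key back in its stand and let go, and handed the job in just after 29.6 s. No verdict was given.

- **Finding the slot:** The wrist camera showed the slot angle before I picked up the key. The key dropped into the slot and touched its floor with about 3 N.
- **Turning:** I turned clockwise. Friction read about 0.06 to 0.09 N m, then the torque rose at roughly 1 N m per rad, which matches the stem's twist at the stop. The highest averaged reading was 0.24 N m, with single noisy samples up to 0.29, so it stayed under 0.4.
- **Lateral load:** Early in the turn the key was slightly off-centre, with up to about 4 N sideways. I shifted the tool a little at a time until that faded to about 0.5 N.
- **Valve check:** Afterwards the wrist view showed the slot turned about 38° (0.66 rad) clockwise. That would mean the valve started at about 0.54, inside the stated range.
- **Key:** The collar touched the stand at the same height as before the lift. The wrist and side views show the key upright in the stand.
- **Other things on the desk:** I did not move anything else on purpose or feel any unexpected contact. I did not measure the bystanders' positions again at the end.

The camera positions disagreed by 2 to 4 mm. I aligned the key over the guard hole from the wrist view, comparing the two directly, and by feel.

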